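# Cover the peg pots and ready the scrubbing brush over the limescale mark

## Task

Get ready to scrub the white limescale mark on the boards: first put each lid on the peg pot of its own colour, so that nothing splashes in, and let go of it. Then draw the scrubbing brush out of the caddy, turn it level with its bristles facing straight down, and hold it still with the bristles over the middle of the mark and about 15 cm above the boards; finish while still holding it there, with nothing else touching it. Do not shift or tip the pots, the bottle or the loose clothes pegs.

Things in the scene. Friction and masses are not known exactly. Their poses are not given: they have to be found in the camera images.
- black_lid_knob (a point): Centre of the black ceramic lid's knob, an upright cylinder 24 mm across, 35 mm tall, on a disc 96 mm across and 7 mm thick; under it a plug 72 mm across, 8 mm deep, drops into the pot's mouth. It starts on the boards on its plug: disc top 15 mm, this point 32.5 mm, knob top 50 mm above the boards. z up along the knob. About 120 g.
- white_lid_knob (a point): The same point of the white ceramic lid, of the same size. Which lid lies at which place varies.
- black_pot_rim (a point): Centre of the black ceramic pot's mouth at rim height, 85 mm above the boards; z up. The pot is 90 mm across outside, 80 mm inside at the mouth, loose, about 0.7 kg, with clothes pegs inside that stay below the lid's plug. With the lid fully seated its knob's centre is 24.5 mm above this point.
- white_pot_rim (a point): The same point of the white ceramic pot, of the same size, also holding pegs. Which pot stands at which place varies.
- brush_grip (a point): Point on the axis of the brush's wooden handle, to grip it. Brush axes: x along the handle towards the head, y across, z away from the bristles. The straight handle, 22 mm wide (y), 20 mm thick (z), runs from 135 mm behind this point to 55 mm ahead, where the head begins: a block 75 x 54 x 20 mm with 24 mm bristles under it. About 200 g, centre of mass some 55 mm ahead (+x).
- brush_bristles (a point): Centre of the flat face of the bristle ends (69 x 48 mm): 92.5 mm ahead of brush_grip along x and 34 mm along -z; same axes. At the start the head is in the caddy's slanted sleeve and the handle leans up and out over the caddy's front, towards the robot, 50 degrees above level, its end 255 mm above the boards; y axis level, bristle side facing the robot.
- mark_centre (a point): Middle of the white dried limescale mark, a flat patch about 90 mm across on the grey painted boards, at board height.
- caddy: Orange caddy, standing firm; origin at the centre of its underside, front at -x. 200 mm deep (x), 230 wide (y): tray 55 mm high, two upper boxes to 109 mm high at its back left and right, between them the slanted brush sleeve, 72 mm wide, top edge 114 mm high. The brush has a few mm of play in it, comes out along its own -x (handle end first) and is free after 90 mm.
- descaler: Closed blue descaler bottle with a red cap, 68 mm across, 160 mm tall; origin at its underside. Leave it alone.
- peg0: Red clothes peg lying on the boards, 75 mm long, 11 mm high; leave it alone.
- peg1: Green clothes peg lying on the boards; leave it alone.
- peg2: Yellow clothes peg lying on the boards; leave it alone.
There are look-alikes about, which are no part of the job. Leave any yellow look-alike of the part that bears white_lid_knob alone. Leave any turquoise look-alike of the part that bears black_pot_rim alone.

How it is judged:
On the way, in this order (a step that is already met when the one before it is completed fails the run):
1. each lid sits fully on the pot of its own colour and is let go (horizontal distance between black_lid_knob and black_pot_rim below 0.008 m and z of black_lid_knob in the frame of black_pot_rim between 0.019 and 0.029 m and angle between each of black_lid_knob, white_lid_knob's own z axis and vertical below 0.08 rad and contact force between the fingers and black_lid below 0.05 N and horizontal distance between white_lid_knob and white_pot_rim below 0.008 m and z of white_lid_knob in the frame of white_pot_rim between 0.019 and 0.029 m and contact force between the fingers and white_lid below 0.05 N), for 0.2 s.
2. the brush is drawn out of the caddy's sleeve and held in the gripper (distance of brush_bristles from where it was at the start of the episode above 0.08 m and height (world z) of brush_bristles above 0.1 m and contact force between the fingers and brush above 0.5 N and contact force between brush and caddy below 0.05 N), for 0.1 s.
At the end, for the whole second after the job is handed in: Each lid is released, seated on the pot of its colour (8 mm of centre, 5 mm in height, 5 deg). The brush is held still, touching nothing else, bristles down within 17 deg, their ends 100 to 220 mm above the boards, their centre within 40 mm of the middle of the mark (all of step 1 and angle between brush_grip's own z axis and vertical below 0.3 rad and height (world z) of brush_bristles between 0.1 and 0.22 m and horizontal distance between brush_bristles and mark_centre below 0.04 m and linear speed of brush below 0.03 m/s and angular speed of brush below 0.15 rad/s and contact force between the fingers and brush above 0.5 N and contact force between brush and caddy below 0.05 N and contact force between brush and black_pot below 0.05 N and contact force between brush and white_pot below 0.05 N and contact force between brush and black_lid below 0.05 N and contact force between brush and white_lid below 0.05 N and contact force between brush and descaler below 0.05 N); the arm keeps its last pose, push and grip.
It fails at once if a pot was shifted by more than 30 mm or tipped (distance of any of black_pot_rim, white_pot_rim from where it was at the start of the episode above 0.03 m or angle between any of black_pot_rim, white_pot_rim's own z axis and vertical above 0.3 rad).
It fails at once if the bottle was shifted by more than 30 mm or tipped (distance of descaler from where it was at the start of the episode above 0.03 m or angle between descaler's own z axis and vertical above 0.3 rad).
It fails at once if a loose clothes peg was shifted by more than 30 mm (distance of any of peg0, peg1, peg2 from where it was at the start of the episode above 0.03 m).
It also fails if it takes over 72 s, if anything falls off the work surface, if the arm or the gripper's body presses on something with over 40 N, if the wrist force passes 120 N, or if a joint passes its speed limit or range.

## Robot

A 7-joint arm with a two-finger parallel gripper is mounted at the origin on the work surface. World frame = base frame: x ahead of the robot, y to its left, z up, the work surface at z = 0. Lengths are in m, angles in rad, forces in N, time in s.
With the tool pointing down it reaches from about 0.4 to 0.85 m from the base axis. Payload 6.9 kg.
Tool frame: the origin (TCP) lies midway between the tips of the shut fingers; the grasp point (between the pads) lies behind it (ctrl.pinch_z is the z of the grasp point in the tool frame, in m); z points along the fingers, y is the direction in which the jaws open and shut (so a half turn about z gives the same grasp; the last joint's range is limited). The gripper opens to 85 mm and grips with 20 to 120 N. Pads are 22 mm wide; open, the fingers measure 114 mm over their backs; the gripper's body (76 mm by 85 mm) begins 54 mm behind the grasp point. The pads swing forward as they close: fully open they stand 13 mm farther back than shut.
Start: joints at [1.31, 0.507, -0.238, 1.5, 0.126, 1.149, -0.155], TCP at [0.224, -0.583, 0.231] pointing down, gripper open.
Joint ranges: [-3.08, 3.08], [-0.24, 2.05], [-1.43, 1.35], [0, 2.5], [-1.52, 4.66], [0.17, 1.96], [-2.89, 2.89]. Speed limits (rad/s): [2.39, 2.39, 3.14, 3.14, 3.14, 3.14, 3.14].

## Interface

Orientations are given as a unit quaternion [w, x, y, z].
In Python, from station import ctrl, get_state, vision, ticket, models gives the robot as it stands. Calls block until the motion is done:
- ctrl.movep(position, orientation): joint-space move of the TCP to a pose.
- ctrl.movel(position, frame=None, max_speed=0.15): straight line of the TCP; frame=None keeps the orientation; max_speed is the mean speed in m/s.
- ctrl.set_joints(angles): joint-space move.
- ctrl.ungrasp() and ctrl.close_gripper(force=None): open the fingers fully, or close them until they stop; force is the grip in N (None keeps the last).
- ctrl.pause(seconds).
- ctrl.ik(position, orientation): joint angles nearest the present ones, or None.
- get_state(): the state.
- vision.grab_frame(name): name is "scene" or "top" or "wrist"; returns (picture, depth): 420x560x3 uint8, blue, green, red; 420x560 float32, m along the optical axis (not along the pixel's ray), 0 where there is no reading.
- vision.camera_info(name): a dict with "mtx" (3x3 intrinsics, pixels), "R" (3x3) and "t" (3): a world point X has camera coordinates R X + t; the wrist camera has in their place "hand_eye" (4x4, takes a point from camera to tool coordinates, whose origin is the TCP and whose axes are the flange's). Camera axes: x right, y down, z forward; pixel columns grow to the right and rows downward; lengths in m; the calibration is good to about 2 mm. A picture is of the moment at which its call begins: read the wrist's pose just before it. camera_info takes no time and is no camera call.
A pose or a line that the arm cannot do raises ctrl.Unreachable and nothing moves.
- ticket.close_job(): hands the job in, once; it reports no verdict.
Trained networks look in the newest picture that a camera, given by its name, has taken for a name from the list of things; names that differ only in an ending like _2 or _b are one class to them, and where a whole thing is asked for, a point or a joint stands for the part that bears it (a point fixed in the world has none). Each returns a list of dicts, best first, with "p" (0 to 1); they miss things now and then, are a little off and sometimes report something else, mostly with a low value. They report only what shows in the picture. A call takes as long as a camera call. They do not tell look-alikes from the thing itself.
- models.recognise(camera, target): "point" ([column, row] in pixels, amid what is visible of it).
- models.masks_of(camera, target): "mask" (420x560 bool, what is visible of it) and "point" ([column, row] in pixels, amid what is visible of it).
The state is a dict: "time": time; "qpos": joint angles; "qd": joint speeds; "tau": joint torques, N m; "tcp_pos": TCP position; "eef_rot": TCP orientation; "contact_force": force on the tool from outside, world axes, zero at the start; "wrist_torque": the same for the moment, N m; "width": finger opening in m.
Only numpy, scipy, OpenCV 4.12 (cv2) and the standard library are available. Lean on these libraries where they do the work, as an engineer would, in place of code of your own. Each camera call takes 0.05 s, during which the arm holds its last target.

## Working session

There is one attempt and no reset: what is moved stays moved. The work goes in short steps, each a Python script; the robot and the scene stay as the last script left them, time stands still between calls to the robot, and variables do not carry over. Pictures are saved under pics/ and viewed, and the job is handed in when it is done.

```bash
ls; mkdir -p pics
python3 - <<'E'
from station import ctrl,get_state,vision,models
import cv2,numpy as np
s=get_state();print(s['time'],s['tcp_pos'],s['eef_rot'],s['width'],ctrl.pinch_z)
for n in ['scene','top','wrist']:
    im,d=vision.grab_frame(n);cv2.imwrite(f'pics/{n}0.png',im);np.save(f'pics/{n}0.npy',d)
    i=vision.camera_info(n);print(n,{k:np.round(v,4).tolist() for k,v in i.items()})
E
```

```text
pics
0.0 [ 0.22385763 -0.58301803  0.23045557] [-8.38397600e-04  9.83230281e-01  1.82366331e-01 -1.79610555e-04] 0.08509847216543023 -0.0187
scene {'mtx': [[397.9834, 0.0, 276.1737], [0.0, 397.9834, 210.2195], [0.0, 0.0, 1.0]], 'R': [[-0.1074, 0.9941, -0.0164], [0.6614, 0.0591, -0.7477], [-0.7423, -0.0912, -0.6638]], 't': [0.0233, -0.2811, 1.4745]}
top {'mtx': [[533.9786, 0.0, 277.1528], [0.0, 533.9786, 201.9306], [0.0, 0.0, 1.0]], 'R': [[-0.0246, -0.9995, -0.0178], [-0.9814, 0.0276, -0.1902], [0.1906, 0.0128, -0.9816]], 't': [0.0495, 0.5792, 1.6418]}
wrist {'mtx': [[317.4667, 0.0, 284.2397], [0.0, 317.4667, 207.0575], [0.0, 0.0, 1.0]], 'hand_eye': [[-0.0003, -0.9656, -0.2599, 0.0647], [1.0, -0.0002, -0.0005, -0.0003], [0.0005, -0.2599, 0.9656, -0.1429], [0.0, 0.0, 0.0, 1.0]]}
```

View pics/scene0.png

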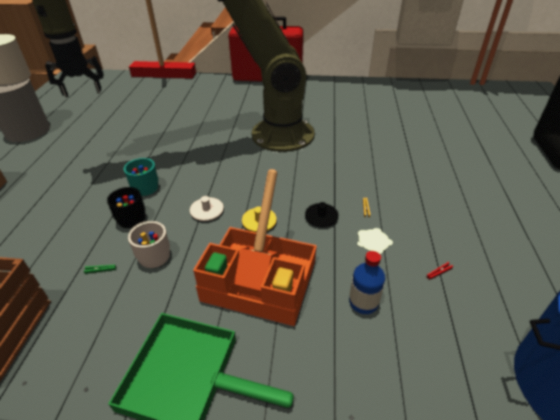

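View pics/top0.png

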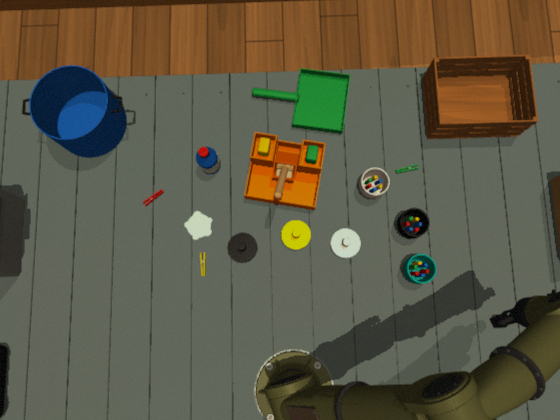

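View pics/wrist0.png

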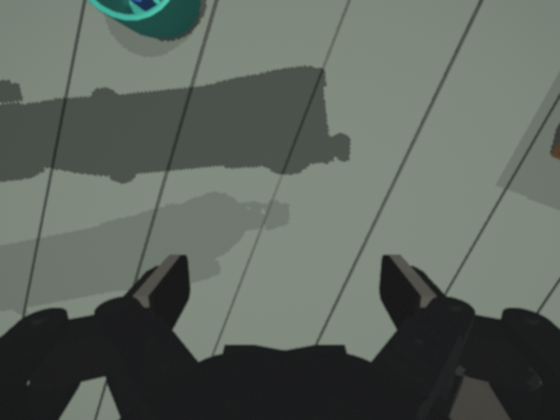

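The top view shows the black lid at (242,247), white lid (346,243), white pot (375,183), black pot (412,222), turquoise decoy pot (420,268), yellow decoy lid (296,235), mark (199,226) and the brush in the caddy around (283,180). The wrist view shows nothing useful yet. Next I'll measure positions from both fixed cameras.

```bash
cat > h.py <<'E'
from station import ctrl,get_state,vision,models,ticket
import cv2,numpy as np
from scipy.spatial.transform import Rotation as Ro
def cam(n,s=None):
    i=vision.camera_info(n);K=np.array(i['mtx'])
    if n=='wrist':
        q=s['eef_rot'];T=np.eye(4);T[:3,:3]=Ro.from_quat([q[1],q[2],q[3],q[0]]).as_matrix();T[:3,3]=s['tcp_pos']
        W=np.linalg.inv(T@np.array(i['hand_eye']));return K,W[:3,:3],W[:3,3]
    return K,np.array(i['R']),np.array(i['t'])
def back(c,uv,z):
    K,R,t=c;uv=np.atleast_2d(uv).astype(float);z=np.atleast_1d(z)
    p=np.c_[(uv-[K[0,2],K[1,2]])/[K[0,0],K[1,1]],np.ones(len(uv))]*z[:,None]
    return (p-t)@R
def plane(c,uv,h):
    K,R,t=c;o=-R.T@t;d=back(c,uv,1.)-o
    return o+d*((h-o[2])/d[:,2])[:,None]
def proj(c,X):
    K,R,t=c;p=(np.atleast_2d(X)@R.T+t)@K.T;return p[:,:2]/p[:,2:]
def cloud(c,d,m):
    v,u=np.nonzero(m&(d>0));return back(c,np.c_[u,v],d[v,u])
E
python3 - <<'E'
from h import *
np.set_printoptions(precision=4,suppress=True)
for n in ['top','scene']:
    im,d=vision.grab_frame(n);c=cam(n)
    for t in ['black_lid_knob','white_lid_knob','black_pot_rim','white_pot_rim','brush_grip','mark_centre','caddy','descaler','peg0','peg1','peg2']:
        for r in models.masks_of(n,t):
            if r['p']<.3: continue
            P=cloud(c,d,r['mask'])
            if len(P)==0: continue
            print(n,t,round(r['p'],2),np.round(r['point']),len(P),'min',np.percentile(P,2,0),'max',np.percentile(P,98,0),'med',np.median(P,0))
            np.save(f"pics/m_{n}_{t}_{int(r['point'][0])}.npy",r['mask'])
    np.save(f'pics/d_{n}.npy',d);cv2.imwrite(f'pics/i_{n}.png',im)
print(get_state()['time'])
E
```

```text
top black_lid_knob 0.68 [241. 246.] 667 min [0.4052 0.1061 0.0085] max [0.4859 0.1924 0.0545] med [0.4436 0.1487 0.017 ]
top white_lid_knob 0.96 [296. 235.] 682 min [ 0.4388 -0.0656  0.0069] max [0.5234 0.0186 0.0527] med [ 0.4795 -0.023   0.0174]
top white_lid_knob 0.72 [350. 243.] 707 min [ 0.4065 -0.2241  0.0073] max [ 0.4926 -0.1375  0.0541] med [ 0.4486 -0.1806  0.0176]
top white_lid_knob 0.45 [406. 172.] 53 min [ 0.6805 -0.4166 -0.0005] max [ 0.6982 -0.3621  0.0196] med [ 0.6897 -0.3884  0.0128]
top black_pot_rim 0.93 [421. 270.] 767 min [ 0.3162 -0.4402  0.003 ] max [ 0.3986 -0.356   0.0921] med [ 0.3597 -0.4074  0.0547]
top black_pot_rim 0.78 [414. 222.] 764 min [ 0.4586 -0.4302  0.0038] max [ 0.5415 -0.3452  0.0916] med [ 0.5036 -0.3955  0.0559]
top white_pot_rim 0.86 [373. 177.] 716 min [ 0.5904 -0.3159  0.0034] max [ 0.6748 -0.2325  0.0919] med [ 0.6397 -0.2785  0.0569]
top brush_grip 0.57 [283. 174.] 398 min [ 0.5612 -0.0157  0.0701] max [0.6962 0.0373 0.2502] med [0.6544 0.0185 0.1452]
top mark_centre 0.77 [198. 223.] 559 min [ 0.4831  0.253  -0.0059] max [0.5645 0.3332 
[... 2934 characters left out ...]
 0.62 [438. 272.] 186 min [ 0.5911  0.4132 -0.0022] max [0.6409 0.474  0.0123] med [0.6197 0.4417 0.0087]
scene peg1 0.58 [ 98. 271.] 173 min [ 0.6769 -0.4247 -0.0006] max [ 0.7007 -0.3598  0.0129] med [ 0.6892 -0.3917  0.008 ]
scene peg1 0.46 [365. 209.] 82 min [ 0.3566  0.2737 -0.0003] max [0.427  0.2878 0.0128] med [0.3964 0.2817 0.0093]
scene peg2 0.62 [438. 272.] 186 min [ 0.5911  0.4132 -0.0022] max [0.6409 0.474  0.0123] med [0.6197 0.4417 0.0087]
scene peg2 0.58 [ 98. 271.] 173 min [ 0.6769 -0.4247 -0.0006] max [ 0.7007 -0.3598  0.0129] med [ 0.6892 -0.3917  0.008 ]
scene peg2 0.46 [365. 209.] 82 min [ 0.3566  0.2737 -0.0003] max [0.427  0.2878 0.0128] med [0.3964 0.2817 0.0093]
1.35
```

```bash
cat >> h.py <<'E'
np.set_printoptions(precision=4,suppress=True)
def quat(R): q=Ro.from_matrix(R).as_quat();return [q[3],q[0],q[1],q[2]]
def down(yaw): 
    x=np.array([np.cos(yaw),np.sin(yaw),0]);z=np.array([0,0,-1.]);return quat(np.c_[x,np.cross(z,x),z])
def wshot(name):
    s=get_state();im,d=vision.grab_frame('wrist');cv2.imwrite(f'pics/{name}.png',im);np.save(f'pics/{name}.npy',d);return cam('wrist',s),im,d
def circ(P):
    x,y=P[:,0],P[:,1];A=np.c_[2*x,2*y,np.ones(len(x))];r=np.linalg.lstsq(A,x*x+y*y,rcond=None)[0];return r[0],r[1],np.sqrt(r[2]+r[0]**2+r[1]**2)
E
python3 - <<'E'
from h import *
p=[0.449,-0.179,0.20]
for a in [-.37,0,.35]:
    print(a,ctrl.ik(p,down(a)))
ctrl.movep(p,down(-.37))
c,im,d=wshot('w1')
print(get_state()['time'],get_state()['tcp_pos'])
print(models.recognise('wrist','white_lid_knob'))
# brush line fit from fixed views
for n in ['top','scene']:
    import glob
    f=[g for g in glob.glob(f'pics/m_{n}_brush_grip*')][0]
    m=np.load(f);D=np.load(f'pics/d_{n}.npy');P=cloud(cam(n),D,cv2.erode(m.astype(np.uint8),np.ones((3,3)))>0)
    P=P[P[:,2]>.13]
    for _ in range(3):
        mu=P.mean(0);u=np.linalg.svd(P-mu)[2][0];u*=-np.sign(u[2])
        r=np.linalg.norm((P-mu)-np.outer((P-mu)@u,u),axis=1);P=P[r<.015]
    print(n,len(P),mu,u,np.degrees(np.arcsin(-u[2])),np.degrees(np.arctan2(u[1],u[0])),P[:,2].max())
E
```

```text
-0.37 [ 0.499   0.3225 -0.2286  1.9093  0.0904  0.9197 -1.7138]
0 [ 0.588   0.3301 -0.3494  1.9082  0.1392  0.9266 -1.3987]
0.35 [ 0.6477  0.3374 -0.4316  1.9075  0.1733  0.9329 -1.0869]
3.1 [ 0.4489 -0.18    0.2001]
[{'point': [138.3, 210.1], 'p': 0.93}, {'point': [285.4, 186.2], 'p': 0.56}, {'point': [23.8, 288.9], 'p': 0.32}]
top 167 [0.6149 0.0202 0.1957] [ 0.6445 -0.1277 -0.7539] 48.92922716661113 -11.209529787304387 0.2545483736042175
scene 529 [0.6173 0.0244 0.186 ] [ 0.6322 -0.1248 -0.7647] 49.88110112295096 -11.171598291896732 0.24644100517723264
```

View pics/w1.png

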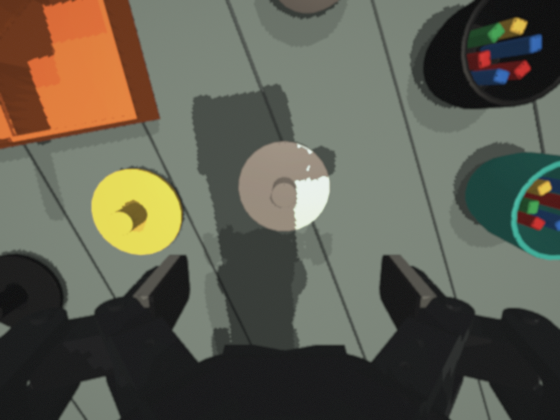

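The wrist view shows the white lid, half in shadow, at (285,187) with its knob at about (284,195). The yellow decoy is at (137,212) and the pots are on the right. I'll fit circles to the depth data from this view and from the top view.

```bash
cat >> h.py <<'E'
def band(c,d,xy,r,z0,z1):
    P=cloud(c,d,np.ones(d.shape,bool));k=(np.hypot(P[:,0]-xy[0],P[:,1]-xy[1])<r)&(P[:,2]>z0)&(P[:,2]<z1);return P[k]
def disc(P):
    (x,y),r=cv2.minEnclosingCircle((P[:,:2]*1000).astype(np.float32)); 
    return np.array([x,y,r])/1000, P[:,:2].mean(0), (P[:,:2].min(0)+P[:,:2].max(0))/2, np.median(P[:,2]), len(P)
E
python3 - <<'E'
from h import *
s=get_state();cs={'wrist':(cam('wrist',s),np.load('pics/w1.npy')),'top':(cam('top'),np.load('pics/d_top.npy')),'scene':(cam('scene'),np.load('pics/d_scene.npy'))}
for n,(c,d) in cs.items():
  for nm,xy in {'wlid':(.449,-.179),'blid':(.446,.151)}.items():
    if n=='wrist' and nm=='blid': continue
    print(n,nm,'disc',disc(band(c,d,xy,.06,.009,.022)),'knob',disc(band(c,d,xy,.025,.043,.058)))
  for nm,xy in {'bpot':(.5,-.386),'wpot':(.633,-.272)}.items():
    if n=='wrist':continue
    P=band(c,d,xy,.055,.078,.094)
    print(n,nm,disc(P),circ(P))
E
```

```text
wrist wlid disc (array([ 0.4463, -0.179 ,  0.048 ]), array([ 0.4484, -0.1798]), array([ 0.4463, -0.1789]), np.float64(0.015404597587640343), 5753) knob (array([ 0.4464, -0.179 ,  0.012 ]), array([ 0.4471, -0.1793]), array([ 0.4465, -0.1791]), np.float64(0.05029273610618281), 514)
top wlid disc (array([ 0.4486, -0.1812,  0.0576]), array([ 0.4489, -0.1801]), array([ 0.4477, -0.1817]), np.float64(0.016565632875231183), 571) knob (array([ 0.4502, -0.1804,  0.0118]), array([ 0.4506, -0.1807]), array([ 0.4502, -0.18  ]), np.float64(0.052535092954113446), 41)
top blid disc (array([0.4457, 0.1512, 0.0596]), array([0.4448, 0.1499]), array([0.4449, 0.1483]), np.float64(0.016118587718577958), 588) knob (array([0.4451, 0.1499, 0.0118]), array([0.4449, 0.1505]), array([0.445 , 0.1501]), np.float64(0.05177486161248608), 46)
top bpot (array([ 0.501 , -0.3893,  0.0458]), array([ 0.501 , -0.3904]), array([ 0.5007, -0.3881]), np.float64(0.08598135940939354), 171) (np.float64(0.5010987750595067), np.float64(-0.3884455178735704), np.float64(0.04181355552341101))
top wpot (array([ 0.6343, -0.2748,  0.045
[... 515 characters left out ...]
0.0504]), array([0.4498, 0.1536]), array([0.4439, 0.153 ]), np.float64(0.013982443795304025), 549) knob (array([0.4431, 0.1537, 0.0128]), array([0.444, 0.153]), array([0.4437, 0.1527]), np.float64(0.0485176180164639), 53)
scene bpot (array([ 0.4984, -0.3867,  0.0472]), array([ 0.5002, -0.386 ]), array([ 0.4981, -0.3854]), np.float64(0.08261982193062377), 214) (np.float64(0.4993296320196682), np.float64(-0.3855351968691986), np.float64(0.04249692224015163))
scene wpot (array([ 0.6302, -0.2719,  0.047 ]), array([ 0.6337, -0.2722]), array([ 0.6318, -0.2728]), np.float64(0.08278788446763882), 247) (np.float64(0.6318382099556207), np.float64(-0.27212514771230584), np.float64(0.04249010363619082))
```

Run:
```python
from h import *
ctrl.movep([0.52,-0.29,0.22],down(-.37))
c,im,d=wshot('w2')
for nm,xy in {'bpot':(.5,-.387),'wpot':(.633,-.273)}.items():
    P=band(c,d,xy,.055,.078,.092);print(nm,disc(P),circ(P))
print(get_state()['time'],get_state()['tcp_pos'])
```

```text
bpot (array([ 0.4975, -0.3877,  0.0451]), array([ 0.4978, -0.3904]), array([ 0.4978, -0.3876]), np.float64(0.08494225832648852), 2156) (np.float64(0.49823052539619517), np.float64(-0.38707066550113833), np.float64(0.04200770501130054))
wpot (array([ 0.6303, -0.274 ,  0.045 ]), array([ 0.635 , -0.2733]), array([ 0.6303, -0.2742]), np.float64(0.08489397911213296), 2509) (np.float64(0.6298352791746558), np.float64(-0.27449051430160987), np.float64(0.04192941261528537))
3.7917 [ 0.5195 -0.2896  0.2195]
```

View pics/w2.png

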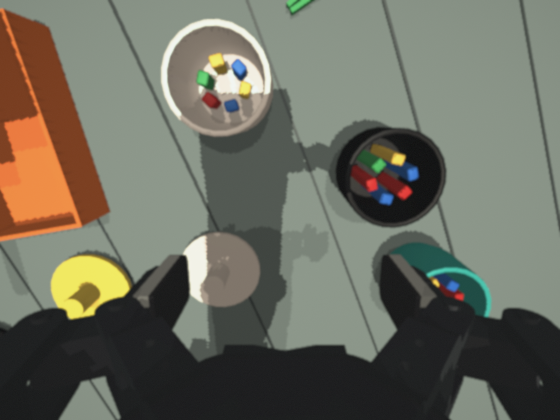

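Both pots are clearly visible: white at (217,78), black at (392,177). The wrist fit gives radii of 45 mm and a rim height of 85 mm, as expected. Next I'll grasp the white lid.

Run:
```python
from h import *
q=down(-.37)
ctrl.movep([.4464,-.179,.09],q)
ctrl.movel([.4464,-.179,.019],max_speed=.08)
s=get_state();print(s['tcp_pos'],s['contact_force'])
ctrl.close_gripper(50)
s=get_state();print(s['width'],s['tcp_pos'],s['contact_force'])
ctrl.movel([.4464,-.179,.22])
s=get_state();print(s['time'],s['width'],s['contact_force'])
c,im,d=wshot('w3')
```

```text
[ 0.4467 -0.1791  0.0193] [ 0.5221  0.3413 -0.8534]
0.021939816977985704 [ 0.4465 -0.179   0.0193] [-0.8047  0.1787  6.3912]
7.6917 0.02193849731369508 [-0.6499  0.222  -1.361 ]
```

View pics/w3.png

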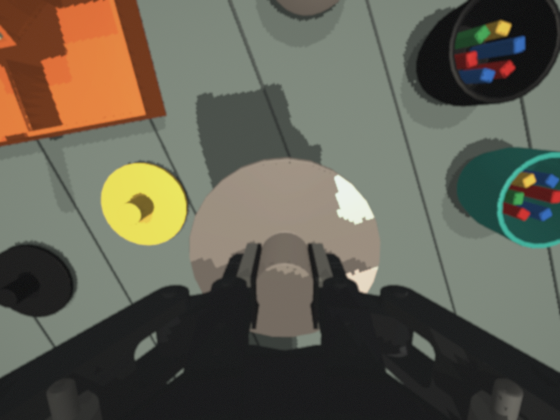

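The white lid is held level in the fingers, with its disc centred near (285,245). I'll measure its offset in the hand, then place it.

```bash
cat >> h.py <<'E'
def inhand(c,d,tcp):
    P=band(c,d,tcp[:2],.062,tcp[2]-.02,tcp[2]+.006)
    A=np.c_[P[:,:2]-P[:,:2].mean(0),np.ones(len(P))];a=np.linalg.lstsq(A,P[:,2],rcond=None)[0]
    return disc(P)[0]-np.r_[tcp[:2],0],disc(P)[2]-tcp[:2],np.median(P[:,2])-tcp[2],'tilt',a[:2],len(P)
E
python3 - <<'E'
from h import *
s=get_state();c=cam('wrist',s);d=np.load('pics/w3.npy')
print(s['tcp_pos'],inhand(c,d,np.array(s['tcp_pos'])))
E
```

```text
[ 0.4459 -0.1789  0.2192] (array([-0.    , -0.0001,  0.0484]), array([ 0.0002, -0.0006]), np.float64(-0.003976693197573461), 'tilt', array([-0.0054,  0.002 ]), 17177)
```

```bash
cat >> h.py <<'E'
def place(xy,z,tag,yaw):
    x,y=xy
    ctrl.movep([x,y,.20],down(yaw))
    ctrl.movel([x,y,.115],max_speed=.08)
    f0=np.array(get_state()['contact_force'])
    for zz in [.104,.100,.098,z]:
        ctrl.movel([x,y,zz],max_speed=.04);s=get_state();print(zz,s['tcp_pos'],np.array(s['contact_force'])-f0)
        if s['contact_force'][2]-f0[2]>12: print('stop');break
    ctrl.ungrasp();ctrl.pause(.1)
    ctrl.movel([x,y,.22],max_speed=.15)
    c,im,d=wshot(tag)
    print('disc',disc(band(c,d,xy,.06,.086,.1)),'knob',disc(band(c,d,xy,.03,.118,.135)),get_state()['time'])
E
python3 - <<'E'
from h import *
place((.6302,-.2742),.0965,'w4',-.37)
E
```

```text
0.104 [ 0.63   -0.2741  0.1036] [ 0.5215  1.2807 -0.8446]
0.1 [ 0.63   -0.2741  0.0997] [-0.5282  1.1074 -1.2286]
0.098 [ 0.6301 -0.2742  0.0979] [ 0.5327  0.6482 -0.997 ]
0.0965 [ 0.6302 -0.2742  0.0965] [ 0.6523  1.2945 -1.2607]
disc (array([ 0.6299, -0.2746,  0.048 ]), array([ 0.6325, -0.2757]), array([ 0.6302, -0.2748]), np.float64(0.09244136390202491), 8249) knob (array([ 0.6302, -0.2748,  0.0121]), array([ 0.6311, -0.2751]), array([ 0.6302, -0.2747]), np.float64(0.1274133022467437), 792) 12.7333
```

View pics/w4.png

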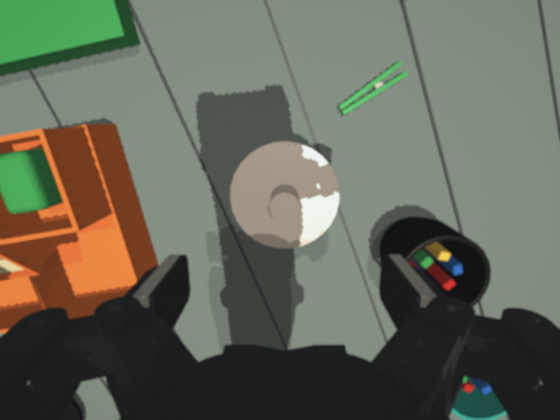

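The white lid is seated: disc top at 0.0924 m, knob top at 0.1274 m, level, and within 1 mm of centre. The view shows it at (285,195). Next is the black lid, moving high over the brush.

Run:
```python
from h import *
ctrl.movep([.47,-.2,.35],down(-.37))
ctrl.movep([.4445,.151,.35],down(.2))
ctrl.movep([.4445,.151,.2],down(.2))
c,im,d=wshot('w5')
xy=(.4445,.151)
print('disc',disc(band(c,d,xy,.06,.009,.022)),'knob',disc(band(c,d,xy,.03,.043,.058)),get_state()['time'],get_state()['qpos'])
```

```text
disc (array([0.4413, 0.1522, 0.048 ]), array([0.4436, 0.1525]), array([0.4415, 0.152 ]), np.float64(0.015459895503838653), 5704) knob (array([0.4416, 0.1522, 0.012 ]), array([0.4423, 0.1524]), array([0.4418, 0.1523]), np.float64(0.05037638610902657), 511) 15.6417 [ 0.0356  0.3294 -0.5549  1.9351  0.2145  0.9322 -1.9957]
```

View pics/w5.png

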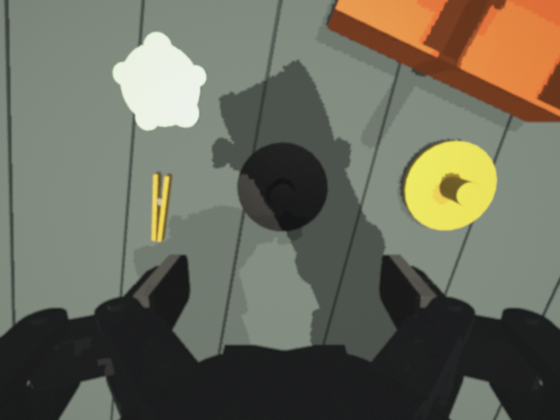

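The black lid is at (282,187), the mark at (160,83), and the yellow peg at (161,207), clear of the jaws. Next I'll grasp the lid and carry it to the black pot, and also locate the mark from this view.

Run:
```python
from h import *
s=get_state();c=cam('wrist',s);im=cv2.imread('pics/w5.png')
m=(im[:200,:230].min(2)>170).astype(np.uint8);n,l,st,ce=cv2.connectedComponentsWithStats(m);k=1+np.argmax(st[1:,4])
v,u=np.nonzero(l==k);P=plane(c,np.c_[u,v],0.);print('mark wrist',P.mean(0),disc(P)[0],st[k])
for n in ['top','scene']:
    im2=cv2.imread(f'pics/i_{n}.png');g=cv2.imread(f'pics/i_{n}.png');import glob
    f=sorted(glob.glob(f'pics/m_{n}_mark_centre*'));
    for ff in f:
        v,u=np.nonzero(np.load(ff));P=plane(cam(n),np.c_[u,v],0.);print(ff,P.mean(0),disc(P)[0])
x,y=.4416,.1522
ctrl.movel([x,y,.09]); ctrl.movel([x,y,.019],max_speed=.08)
print(get_state()['tcp_pos']);ctrl.close_gripper(50);print(get_state()['width'])
ctrl.movel([x,y,.22])
s=get_state();c,im,d=wshot('w6');print(inhand(c,d,np.array(s['tcp_pos'])),s['width'],s['time'])
```

```text
mark wrist [ 0.5209  0.2954 -0.    ] [0.5202 0.295  0.0491] [ 113   32   93   99 6165]
pics/m_top_mark_centre_198.npy [0.5231 0.2928 0.    ] [0.5246 0.2911 0.0484]
pics/m_top_mark_centre_208.npy [0.7411 0.2612 0.    ] [0.7437 0.2579 0.0509]
pics/m_scene_mark_centre_126.npy [ 0.4454 -0.4211 -0.    ] [ 0.4453 -0.4252  0.102 ]
pics/m_scene_mark_centre_375.npy [ 0.5206  0.2944 -0.    ] [0.5212 0.2937 0.0459]
[0.4418 0.1524 0.0194]
0.022127312102186762
(array([-0.0001,  0.0001,  0.0482]), array([0.0001, 0.0002]), np.float64(-0.003954976596699855), 'tilt', array([-0.0054, -0.0008]), 17137) 0.02226405724204061 19.6583
```

View pics/w6.png

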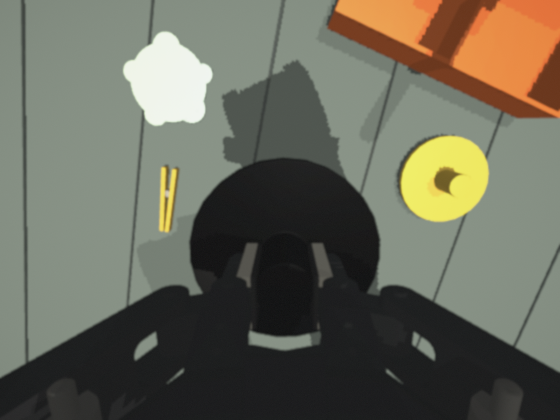

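The black lid is centred in the grip and level, with the disc at (285,245). Next I'll take it high over the brush to the black pot.

Run:
```python
from h import *
ctrl.movel([.4416,.1522,.36],max_speed=.25)
ctrl.movep([.45,-.25,.36],down(-.37))
place((.498,-.3875),.0965,'w7',-.37)
```

```text
0.104 [ 0.4978 -0.3873  0.1036] [-0.7389 -0.0969 -1.5398]
0.1 [ 0.4979 -0.3874  0.0997] [-0.9749  0.3427 -1.3347]
0.098 [ 0.498  -0.3875  0.0979] [-1.2789 -0.5362 -0.1591]
0.0965 [ 0.498  -0.3875  0.0965] [-1.1443 -0.4217 -0.6018]
disc (array([ 0.4976, -0.3878,  0.048 ]), array([ 0.5002, -0.3889]), array([ 0.4977, -0.3878]), np.float64(0.0924747573627708), 8240) knob (array([ 0.498 , -0.3879,  0.012 ]), array([ 0.4988, -0.3884]), array([ 0.498 , -0.3881]), np.float64(0.12737968362892815), 790) 26.9333
```

View pics/w7.png

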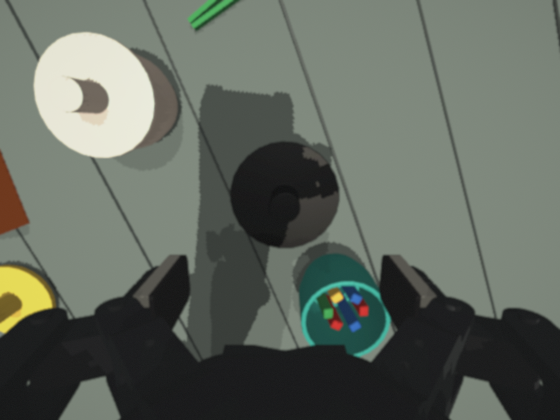

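Both lids are seated; the black lid at (285,195) has its disc top at 0.0925 m and is within 1 mm of centre, and the white lid at (95,95) is undisturbed. Next I'll plan the brush grasp and the final pose with IK.

```bash
cat >> h.py <<'E'
def brushR(yaw,pitch):  # brush axes; pitch = degrees the head points below level
    p=np.radians(pitch);h=np.array([np.cos(yaw),np.sin(yaw),0]);up=np.array([0,0,1.])
    x=h*np.cos(p)-up*np.sin(p);z=h*np.sin(p)+up*np.cos(p);return np.c_[x,np.cross(z,x),z]
def toolR(B,g): # g deg: tool z = -z_b tilted toward +x_b by g
    g=np.radians(g);z=-B[:,2]*np.cos(g)+B[:,0]*np.sin(g);x=B[:,0]*np.cos(g)+B[:,2]*np.sin(g);return np.c_[x,np.cross(z,x),z]
PZ=-0.0187
def tcp_for(P,T): return P-T[:,2]*PZ   # grasp point P -> TCP
E
python3 - <<'E'
from h import *
B=brushR(np.radians(-11.2),50);G=np.array([.640,.017,.148]); G=G-.01*B[:,0]
mark=np.array([.521,.2945,0])
print(get_state()['qpos'])
for g in [20,25,30,35]:
    T=toolR(B,g);r=[]
    for back in [.12,.05,0]: r.append(ctrl.ik(tcp_for(G,T)-T[:,2]*back,quat(T)))
    for dr in [.05,.12]: r.append(ctrl.ik(tcp_for(G-dr*B[:,0],T),quat(T)))
    print(g,*[None if a is None else np.round(a,2) for a in r],sep='\n  ')
    for h in [-40,-11,0,15,30,45,60,90]:
        F=brushR(np.radians(h),0);Tf=toolR(F,g);P=mark+[0,0,.15]-F@np.array([92.5+10,0,-34])/1000
        a=ctrl.ik(tcp_for(P,Tf),quat(Tf));print('   ',h,None if a is None else np.round(a,2))
E
```

```text
[ 0.7972  0.5302 -0.2903  1.5016  0.1602  1.1353 -1.4642]
20
  None
  [ 0.12  0.93 -0.34  0.93  0.1   1.82 -1.93]
  [ 0.13  0.91 -0.34  1.09  0.1   1.68 -1.93]
  [ 0.14  0.83 -0.35  1.17  0.07  1.68 -1.94]
  [ 0.14  0.71 -0.35  1.26  0.04  1.7  -1.96]
    -40 [-1.5   0.67  0.95  1.8  -0.25  0.85 -2.79]
    -11 [-1.15  0.37  0.36  2.06  0.32  0.57 -2.84]
    0 [-0.8   0.31 -0.04  2.13  0.55  0.53 -2.86]
    15 [-0.1   0.34 -0.81  2.2   0.87  0.58 -2.87]
    30 [ 0.    0.3  -0.74  2.22  0.67  0.42 -2.3 ]
    45 [ 0.14  0.32 -0.73  2.19  0.35  0.38 -1.62]
    60 [ 0.29  0.39 -0.8   2.12  0.18  0.46 -1.11]
    90 [ 0.43  0.6  -0.98  1.88  0.25  0.77 -0.59]
25
  [ 0.11  0.89 -0.34  0.79  0.12  1.9  -1.92]
  [ 0.13  0.86 -0.35  1.04  0.11  1.69 -1.93]
  [ 0.14  0.86 -0.35  1.18  0.12  1.56 -1.94]
  [ 0.14  0.77 -0.35  1.25  0.09  1.57 -1.95]
  [ 0.15  0.66 -0.36  1.33  0.06  1.6  -1.96]
    -40 [-1.61  0.79  1.15  1.81 -0.37  0.86 -2.68]
    -11 [-1.47  0.44  0.76  2.11  0.15  0.46 -2.69]
    0 [-1.16  0.32  0.36  2.19  0.55  0.4  -2.89]
    15 [-0.68  0.25 -0.09  2.27  0.79  0.32 -2.79]
 
[... 747 characters left out ...]
 -0.75]
    90 [ 0.53  0.63 -0.98  1.92  0.03  0.67 -0.32]
35
  [ 0.13  0.73 -0.36  1.07  0.14  1.63 -1.94]
  [ 0.14  0.73 -0.36  1.24  0.15  1.45 -1.96]
  [ 0.15  0.75 -0.36  1.35  0.16  1.33 -1.97]
  [ 0.15  0.67 -0.37  1.4   0.14  1.35 -1.98]
  [ 0.16  0.56 -0.39  1.46  0.1   1.4  -1.99]
    -40 [-1.69  0.84  1.15  1.83 -0.2   0.8  -2.88]
    -11 [-1.78  0.64  1.15  2.2  -0.24  0.29 -2.36]
    0 [-0.15  0.54 -1.22  2.3   1.4   1.11  2.42]
    15 [-1.1   0.27  0.35  2.42  1.92  0.21  2.32]
    30 [-0.87  0.25  0.36  2.46  3.56  0.18  1.11]
    45 [-0.15  0.26 -0.24  2.41  4.27  0.2   0.82]
    60 [ 0.31  0.36 -0.63  2.29 -1.09  0.25  0.26]
    90 [ 0.57  0.65 -0.97  1.94 -0.11  0.64 -0.16]
```

Run:
```python
from h import *
B=brushR(np.radians(-11.2),50);G=np.array([.640,.017,.148])-.01*B[:,0]
T=toolR(B,27)
ctrl.movel([.498,-.3875,.33],max_speed=.25)
ctrl.movep(tcp_for(G,T)-T[:,2]*.12,quat(T))
ctrl.pause(.1)
c,im,d=wshot('w8');s=get_state();print(s['time'],s['tcp_pos'])
r=models.masks_of('wrist','brush_grip');print([(a['p'],a['point'],a['mask'].sum()) for a in r])
np.save('pics/w8m.npy',r[0]['mask'])
```

```text
29.3083 [0.6726 0.0087 0.2496]
[(0.68, [281.7, 225.5], np.int64(7146))]
```

View pics/w8.png

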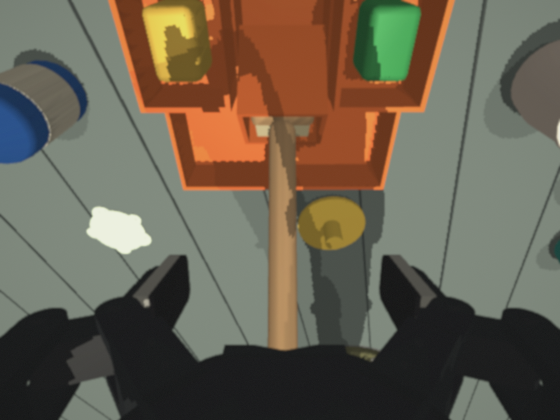

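The handle runs straight up the image from (283,345) to (281,130), midway between the open jaws. The sleeve mouth and bristle edge are at (283,127). I'll fit the handle in 3D.

Run:
```python
from h import *
s=get_state();c=cam('wrist',s);d=np.load('pics/w8.npy');m=np.load('pics/w8m.npy')
m=cv2.erode(m.astype(np.uint8),np.ones((3,3)))>0
P=cloud(c,d,m);P=P[(P[:,2]>.12)]
for _ in range(4):
    mu=np.median(P,0);mu=P.mean(0);u=np.linalg.svd(P-mu)[2][0];u*=-np.sign(u[2])
    r=np.linalg.norm((P-mu)-np.outer((P-mu)@u,u),axis=1);P=P[r<.014]
print(len(P),mu,u,'pitch',np.degrees(np.arcsin(-u[2])),'yaw',np.degrees(np.arctan2(u[1],u[0])),'z',P[:,2].min(),P[:,2].max())
B=brushR(np.arctan2(u[1],u[0]),np.degrees(np.arcsin(-u[2])))
L=(P-mu)@B;print('width pct',np.percentile(L,[2,50,98],0))
for z in [.138,.148,.158]:
    A=mu-B[:,2]*.0095;print(z,A+u*(z-A[2])/u[2])
# surface height at mid col
```

```text
5479 [0.6199 0.0209 0.1841] [ 0.6353 -0.1244 -0.7622] pitch 49.65441889541279 yaw -11.082635248963454 z 0.12006134427146375 0.24126495201576711
width pct [[-0.0707 -0.0096 -0.0043]
 [-0.0026  0.0001  0.0003]
 [ 0.0802  0.0098  0.0023]]
0.138 [0.6461 0.0158 0.138 ]
0.148 [0.6378 0.0174 0.148 ]
0.158 [0.6294 0.0191 0.158 ]
```

Run:
```python
from h import *
B=brushR(np.radians(-11.1),49.8);G=np.array([.6319,.0186,.155]);T=toolR(B,27);q=quat(T)
ctrl.movep(tcp_for(G,T)-T[:,2]*.08,q)
ctrl.movel(tcp_for(G,T),max_speed=.1)
s=get_state();print(s['tcp_pos'],tcp_for(G,T),s['contact_force'],s['width'])
ctrl.close_gripper(100)
s=get_state();print(s['tcp_pos'],s['contact_force'],s['wrist_torque'],s['width'])
for dr in [.03,.06,.09,.13]:
    ctrl.movel(tcp_for(G-dr*B[:,0],T),max_speed=.08)
    s=get_state();print(dr,s['contact_force'],s['wrist_torque'],s['width'],s['time'])
    if np.linalg.norm(s['contact_force'])>40: break
```

```text
[0.6255 0.0201 0.1385] [0.6248 0.02   0.1378] [-1.0475 -0.0912  0.0347] 0.0855375379786309
[0.6248 0.0199 0.138 ] [-0.6861 -0.3841  2.5855] [-0.1374 -0.2425  0.0124] 0.02074184215553545
0.03 [ 1.0597 -0.6027 -0.2722] [-0.0133 -0.6555 -0.0231] 0.020683334193932854 31.7333
0.06 [ 0.4297  0.3144 -0.4371] [-0.0783 -0.6064 -0.0142] 0.02066915028389361 32.2583
0.09 [-0.3507  0.1959 -2.3291] [-0.1305 -0.4439 -0.0236] 0.020668291343486446 32.7833
0.13 [ 0.2491  0.4598 -2.6635] [-0.1234 -0.5109  0.0042] 0.020686132315386612 33.4333
```

Run:
```python
from h import *
p=np.array(get_state()['tcp_pos']);ctrl.movel(p+[0,0,.08],max_speed=.2)
s=get_state();print(s['width'],s['contact_force'],s['time'])
c,im,d=wshot('w9')
im,d=vision.grab_frame('scene');cv2.imwrite('pics/s9.png',im)
mark=np.array([.521,.2945,0]);F=brushR(np.radians(75),0);Tf=toolR(F,27)
for dz in [.08,0]:
    P=mark+[0,0,.155+dz]-F@np.array([.1025,0,-.034]);print(ctrl.ik(tcp_for(P,Tf),quat(Tf)))
```

```text
0.020775216668120898 [-0.2507 -0.5965 -2.196 ] 33.9833
[ 0.5611  0.3814 -0.9863  1.9431 -0.1028  0.7035 -0.538 ]
[ 0.5092  0.5064 -0.9681  2.0588  0.0553  0.4979 -0.6428]
```

View pics/s9.png

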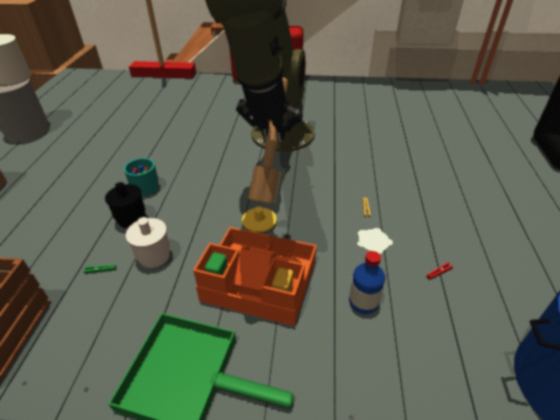

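View pics/w9.png

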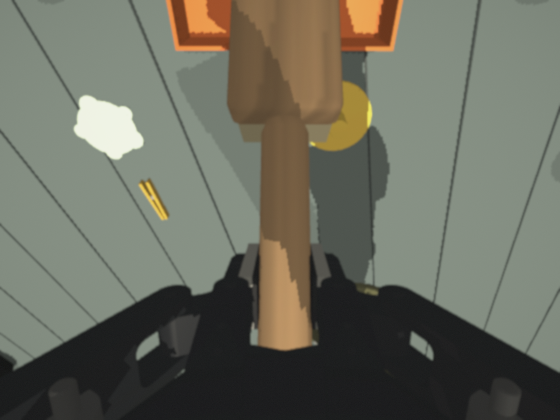

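The brush is clear of the caddy and held: the head is at (285,60) in the wrist view, back side up. The lids are on their pots in the scene view at (127,190) and (148,230). Now I'll move it to above the mark.

Run:
```python
from h import *
mark=np.array([.521,.2945,0]);F=brushR(np.radians(75),0);Tf=toolR(F,27);q=quat(Tf)
P=mark+[0,0,.155]-F@np.array([.1025,0,-.034])
ctrl.movep(tcp_for(P,Tf)+[0,0,.08],q)
ctrl.movel(tcp_for(P,Tf),max_speed=.12);ctrl.pause(.3)
s=get_state();print(s['time'],s['tcp_pos'],tcp_for(P,Tf),s['width'],s['contact_force'],s['wrist_torque'])
c,im,d=wshot('w10')
r=models.masks_of('wrist','brush_grip');print([(a['p'],a['point']) for a in r])
for n in ['scene','top']:
    im,d2=vision.grab_frame(n);cv2.imwrite(f'pics/{n}10.png',im);np.save(f'pics/{n}10.npy',d2)
# wrist cloud in brush-design frame at designed bristle centre
C=cloud(c,d,np.ones(d.shape,bool));L=(C-(mark+[0,0,.155]))@F
k=(abs(L[:,0])<.06)&(abs(L[:,1])<.04)&(abs(L[:,2]-.044)<.02);H=L[k]
print(k.sum(),np.percentile(H,[1,50,99],0))
A=np.c_[H[:,:2],np.ones(len(H))];print('tilt',np.linalg.lstsq(A,H[:,2],rcond=None)[0])
np.save('pics/H.npy',H)
```

```text
36.5083 [0.4969 0.2037 0.1728] [0.4967 0.2037 0.1723] 0.020317325307442416 [-0.1648 -0.4685 -1.3784] [-0.8036  0.2127  0.0176]
[(0.74, [286.1, 113.8])]
16446 [[-0.0585 -0.0253  0.0327]
 [-0.011   0.0003  0.0455]
 [ 0.0284  0.0261  0.0471]]
tilt [0.0373 0.0001 0.0452]
```

View pics/scene10.png

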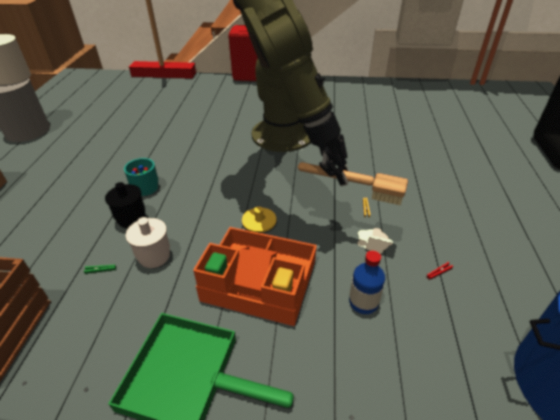

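View pics/w10.png

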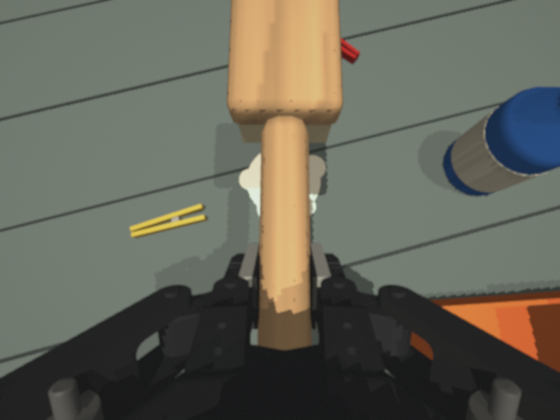

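View pics/top10.png

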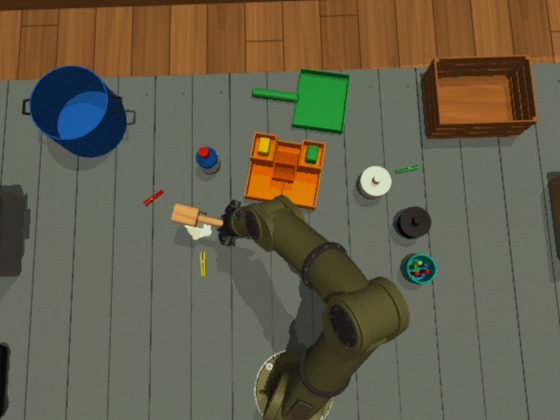

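The brush is held level over the mark: head at (390,187) in the scene view and (190,215) in the top view, with the bottle, pegs and lids undisturbed. I'll measure where the bristle centre actually is.

Run:
```python
from h import *
mark=np.array([.521,.2945,0]);F=brushR(np.radians(75),0);O=mark+[0,0,.155]
s=get_state()
for n,c,d in [('wrist',cam('wrist',s),np.load('pics/w10.npy')),('top',cam('top'),np.load('pics/top10.npy')),('scene',cam('scene'),np.load('pics/scene10.npy'))]:
    C=cloud(c,d,np.ones(d.shape,bool));L=(C-O)@F
    k=(abs(L[:,0])<.09)&(abs(L[:,1])<.045)&(abs(L[:,2]-.044)<.012);H=L[k]
    w=H[abs(H[:,1])>.014];print(n,len(w),'x',np.percentile(w[:,0],[1,99]),'y',np.percentile(w[:,1],[1,99]),'z',np.median(w[:,2]))
    A=np.c_[H[:,:2],np.ones(len(H))];print('  tilt',np.linalg.lstsq(A,H[:,2],rcond=None)[0])
```

```text
wrist 6311 x [-0.029   0.0288] y [-0.0259  0.0271] z 0.04512391372443886
  tilt [0.0195 0.0013 0.0449]
top 230 x [-0.0292  0.0429] y [-0.0295  0.0248] z 0.04621223819647696
  tilt [ 0.0193 -0.0049  0.0462]
scene 332 x [-0.0266  0.0456] y [-0.0276  0.0256] z 0.043222052066039476
  tilt [0.0232 0.1225 0.0433]
```

The bristle centre is about 7 mm too far along the heading, with 0.02 rad of tilt and the height right. That is within tolerance, but I'll correct the 7 mm, check stillness and the lids, and hand in.

Run:
```python
from h import *
F=brushR(np.radians(75),0);O=np.array([.521,.2945,.155])
p=np.array(get_state()['tcp_pos']);ctrl.movel(p-.007*F[:,0],max_speed=.03);ctrl.pause(.5)
c,im,d=wshot('w11');s=get_state()
C=cloud(c,d,np.ones(d.shape,bool));L=(C-O)@F;H=L[(abs(L[:,0])<.09)&(abs(L[:,1])>.014)&(abs(L[:,1])<.045)&(abs(L[:,2]-.044)<.012)]
print('head x',np.percentile(H[:,0],[1,99]),'y',np.percentile(H[:,1],[1,99]),'top z',np.median(H[:,2]))
print(s['width'],np.abs(s['qd']).max(),s['time'],s['contact_force'])
im,d=vision.grab_frame('top');c=cam('top')
for nm,xy in {'b':(.498,-.3875),'w':(.6302,-.2742)}.items():
    print(nm,disc(band(c,d,xy,.06,.086,.1)),'knob',disc(band(c,d,xy,.03,.118,.135)))
ticket.close_job();print(get_state()['time'])
```

```text
head x [-0.0358  0.0219] y [-0.0258  0.0271] top z 0.045137588037966025
0.020937766088325344 0.00165203779985389 37.6417 [-0.1512  0.2032 -2.3678]
b (array([ 0.5009, -0.3898,  0.0489]), array([ 0.5006, -0.3882]), array([ 0.5018, -0.3901]), np.float64(0.09402851845954405), 654) knob (array([ 0.501 , -0.3891,  0.0127]), array([ 0.5007, -0.3882]), array([ 0.5008, -0.389 ]), np.float64(0.12781937579754138), 54)
w (array([ 0.6335, -0.2756,  0.0481]), array([ 0.6322, -0.2756]), array([ 0.6331, -0.2762]), np.float64(0.09414763163024771), 599) knob (array([ 0.6332, -0.2771,  0.013 ]), array([ 0.6328, -0.2751]), array([ 0.6331, -0.276 ]), np.float64(0.12809614608807712), 53)
the job is handed in; nothing more can be done
the job is handed in; nothing more can be done
```

I put both lids on the pots of their own colour and let go of them. Then I drew the brush out of the caddy and held it level over the mark. I handed the job in at about 38 s, and the system gave no verdict.

**Lids:** After each placing, the wrist camera put the disc top at 0.0925 m, fully seated and level. Each knob was within about 1 mm of its pot's centre as measured before placing. The final top-camera check agreed to within about 3 mm, which is the offset between the cameras.

**Brush:** It is held with the 100 N grip set at the grasp and was still at the last check. Before a final 7 mm correction, the bristles faced down within about 0.02 rad. After it, the bristle ends were about 0.156 m above the boards and the bristle centre within about 2 mm of the middle of the mark.

**Other objects:** The last pictures showed no visible movement of the bottle, the loose pegs or the look-alikes, judged by eye and not measured. The scene camera's depth gave a sideways brush tilt of 0.12 rad. The wrist and top cameras gave almost none, so I took it as an edge effect. Even 0.12 rad is within the limit. No other check failed or disagreed.

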